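Hang the binder's cutting templates on their hook, largest first

TASK

Hang the three wooden-handled cutting templates from the rack on the bench hook by their eyes: the large one first at the back, then the medium, then the small. As you hang each one, slide it back along the prong and press it firmly but gently home, the large one against the yellow buffer and each later one against the template before it, before fetching the next. Leave all three hanging freely, square and snug together on the prong, and leave everything else on the bench alone.

Things in the scene. Friction and masses are not known exactly. Their poses are not given: they have to be found in the camera images.
- large_grip (a point): Large template: plate 150 wide x 120 high x 4 mm, about 310 g. This point: centre of its wooden grip block (26 wide along y, 22 thick along x, 54 tall). x is normal to the plate, y along its width, z up; both faces alike. Below this point: frame's shoulder 25 mm, apex of the eye 37, plate's top edge (floor of the eye) 91, plate's bottom edge 211. 
- medium_grip (a point): Medium template: plate 120 wide x 100 high x 4 mm, about 240 g. This point: centre of its wooden grip block (26 wide along y, 22 thick along x, 54 tall). x is normal to the plate, y along its width, z up; both faces alike. Below this point: frame's shoulder 25 mm, apex of the eye 37, plate's top edge (floor of the eye) 91, plate's bottom edge 191. In all three the eye is 40 mm wide, open along x.
- small_grip (a point): Small template: plate 95 wide x 80 high x 4 mm, about 190 g. This point: centre of its wooden grip block (26 wide along y, 22 thick along x, 54 tall). x is normal to the plate, y along its width, z up; both faces alike. Below this point: frame's shoulder 25 mm, apex of the eye 37, plate's top edge (floor of the eye) 91, plate's bottom edge 171. In all three the frame round the eye is 60 wide, 32 thick, so frames touch before grips.
- hook (a point): Point on the prong's axis, 250 mm up. +x runs from the tip to the post, z up. Level, slippery polished 10 mm steel rod from x = -85 mm (its end turns up there, reaching x = -97 and 19 mm above the axis) to the post's front face at x = 106. The eye's roof is a V (30 degree slopes) that centres on the rod; a hung grip block's centre is 43 mm above the axis. Packed templates stand 32 mm apart along x.
- stand: Fixed iron hook stand, base 260 x 130 x 12, origin below the hook point. Its prong carries a yellow sprung buffer plate, 60 wide, 8 thick, from 20 below to 16 above the axis. Its place is NOT measured: front face anywhere from hook x = 45 to 75 mm; feel for it. It yields 1 mm per 4 N, 5 mm at most. Press home with about 10 N for half a second (under 5 is too weak, over 20 too hard).
- rack: Fixed wooden rack, 190 (x) x 140 (y) x 52 mm high, origin under its centre. Slots along y at x = -65, 0, 65 mm, floor 12 mm up, 40 deep, 5.5 wide, hold the templates upright; which is where varies, as does the side of the bench it stands on. The stand is on the other side.
- weight: bystander: small brass weight, 44 across, 45 tall, on the stand's base; origin under it
- spool: bystander: white thread spool, 36 across, 48 tall, origin under it
- brush: bystander: paste brush lying flat, origin under its middle
- folder: bystander: bone folder 140 x 20 x 6 lying flat, origin under it
- pot: bystander: blue paste pot 80 across, 70 tall, origin under it
- awl: bystander: awl lying flat, origin under its middle

How it is judged (in metres and radians):
On the way, in this order (a step that is already met when the one before it is completed fails the run):
1. the large template hangs on the hook and is pressed back against the yellow buffer with more than 4 N (z of large_grip in the frame of hook between 0.036 and 0.05 m and y of large_grip in the frame of hook between -0.01 and 0.01 m and x of large_grip in the frame of hook between -0.075 and 0.075 m and contact force between large and buffer_c0 above 4 N), for 0.2 s.
2. then the medium template hangs on the hook and is pressed back against the large one with more than 4 N (z of medium_grip in the frame of hook between 0.036 and 0.05 m and y of medium_grip in the frame of hook between -0.01 and 0.01 m and x of medium_grip in the frame of hook between -0.075 and 0.075 m and contact force between medium and large above 4 N), for 0.2 s.
3. then the small template hangs on the hook and is pressed back against the medium one with more than 4 N (z of small_grip in the frame of hook between 0.036 and 0.05 m and y of small_grip in the frame of hook between -0.01 and 0.01 m and x of small_grip in the frame of hook between -0.075 and 0.075 m and contact force between small and medium above 4 N), for 0.2 s.
At the end, for the whole second after the job is handed in: All three hang at rest by their eyes (grips 36-50 mm above the prong axis, within 10 mm sideways, square within 0.2 rad, within 75 mm of the hook point); large grip within 24 mm of the buffer face, neighbours within 38 mm, small over 56 mm from large; order large, medium, small from the back (z of large_grip in the frame of hook between 0.036 and 0.05 m and y of large_grip in the frame of hook between -0.01 and 0.01 m and x of large_grip in the frame of hook between -0.075 and 0.075 m and linear speed of each of large, medium, small below 0.02 m/s and angle between the x axis of each of large_grip, medium_grip, small_grip and the x axis of hook, either way round below 0.2 rad and z of medium_grip in the frame of hook between 0.036 and 0.05 m and y of medium_grip in the frame of hook between -0.01 and 0.01 m and x of medium_grip in the frame of hook between -0.075 and 0.075 m and z of small_grip in the frame of hook between 0.036 and 0.05 m and y of small_grip in the frame of hook between -0.01 and 0.01 m and x of small_grip in the frame of hook between -0.075 and 0.075 m and horizontal distance between large_grip and buffer_c0 below 0.028 m and horizontal distance between medium_grip and large_grip below 0.038 m and horizontal distance between small_grip and medium_grip below 0.038 m and horizontal distance between small_grip and large_grip above 0.056 m); the robot touches nothing.
It fails at once if a template is pressed against the buffer with more than 22 N (contact force between any of large, medium, small and buffer_c0 above 22 N).
It fails at once if a template is forced against the hook stand with more than 25 N (contact force between any of large, medium, small and stand above 25 N).
It fails at once if templates are pressed against one another with more than 22 N (contact force between medium and large above 22 N or contact force between small and medium above 22 N).
It fails at once if the robot pushes the hook stand or buffer itself with more than 15 N (contact force between any of the arm, the fingers and stand above 15 N or contact force between any of the arm, the fingers and buffer_c0 above 15 N).
It fails at once if another thing on the bench is moved by more than 25 mm (distance of any of weight, spool, brush, folder, pot, awl from where it was at the start of the episode above 0.025 m).
It also fails if it takes over 72 s, if anything falls off the work surface, if the arm or the gripper's body presses on something with over 40 N, if the wrist force passes 120 N, or if a joint passes its speed limit or range.

ROBOT

A 6-joint arm with a two-finger parallel gripper is mounted at the origin on the work surface. World frame = base frame: x ahead of the robot, y to its left, z up, the work surface at z = 0. Lengths are in mm, angles in rad, forces in N, time in s.
With the tool pointing down it reaches from about 350 to 975 mm from the base axis. Payload 7.1 kg.
Tool frame: the origin (TCP) lies at the centre of the arm's flange, where the gripper is bolted on; the fingertips stand 182 mm ahead of it and the grasp point (between the pads) lies 163 mm ahead of it; z points along the fingers, y is the line along which they close (so a half turn about z gives the same grasp; the last joint's range is limited). The gripper opens to 88 mm and grips with 3 to 60 N. Pads are 20 mm wide; open, the fingers measure 115 mm over their backs; the gripper's body (75 mm by 178 mm) begins 61 mm behind the grasp point.
Start: joints at [-1.225, 0.423, 1.63, -0, 1.089, -0.019], TCP at [222.993, -583.85, 404.675] pointing down, gripper open.
Joint ranges: [-3, 3], [-0.9, 2.11], [0.09, 2.58], [-1.31, 4.45], [0.11, 2.69], [-2.54, 2.54]. Speed limits (rad/s): [2.39, 2.39, 3.01, 3.14, 3.14, 3.14].

INTERFACE

Orientations are given as a rotation vector (axis times angle).
In Python, from workcell import readout, get_image, ctrl gives the robot as it stands.
- The arm moves only by the tool step_arm, never from a script. Its argument "targets" is a list that holds one entry, the list of rows, each a list of 7 numbers: the shift along the world's x, y, z as a fraction of full scale, then the turn, a rotation vector about the world's x, y, z as a fraction of full scale, then the opening, from 0 (shut) to 1 (fully open). In form: [[[dx, dy, dz, wx, wy, wz, claw], ...]]. A call has exactly 5 rows; each row shifts and turns the commanded pose from where the row before left it; what a row does not reach is not made up. Full scale, the value 1, is 0.05 m for a shift and 4 degrees for a turn. A row lasts 1/8 s, in which the tool goes at most 62.5 mm and 10.7 degrees, less where a joint would pass 70% of its speed; a pose out of reach is approached as far as the arm can. A call with a number of a shift or a turn outside -1 to 1 is refused whole. A call with a gripper value outside its range is refused whole. The fingers move at their own pace and stop on an object; the grip force is fixed at half the most. Time passes only in rows, so rows that do not move let the fingers close, or fill a call up. It gives the time, the measured TCP pose, the force, the opening and the grip force at its end, in the units of the state.
- readout.get_obs(): the state, without advancing time (a new reading comes with each control period).
- get_image(name): name is "scene" or "top"; returns a dict with "pixels" (384x512x3 uint8, red, green, blue), "intrinsics" (3x3 intrinsics, pixels), "k1" (the pictures are not rectified: a ray, as slopes to the right and down, at radius r is drawn at 1 + k1 r^2 times it, then the intrinsics apply), "extrinsics" (4x4, takes a point from world to camera coordinates). Camera axes: x right, y down, z forward; pixel columns grow to the right and rows downward; lengths in mm; the calibration is good to about 2 mm. A picture is of the moment at which its call begins. There is no depth.
- ctrl.close_job(): hands the job in; it is judged then, once.
The state is a dict: "t": time; "qpos": joint angles; "qvel": joint speeds; "joint_torque": joint torques, N m; "ee_pos": TCP position; "orientation": TCP orientation; "ft_force": force on the tool from outside, world axes, zero at the start; "moment": the same for the moment, N m; "width": finger opening in mm; "grasp_force": force on a finger pad.
Only numpy, scipy, OpenCV 4.12 (cv2) and the standard library are available. Lean on these libraries where they do the work, as an engineer would, in place of code of your own. Each camera call takes 0.05 s, during which the arm holds its last target. There are 200 camera calls.

## Working session

There is one attempt and no reset: what is moved stays moved. The work goes in short steps, Python scripts to look and compute and a tool call to move; the robot and the scene stay as the last step left them, time stands still between calls to the robot, and variables do not carry over. Pictures are saved under pics/ and viewed, at most 10 in all, crops included, and the job is handed in when it is done.

Besides the shell and the picture viewer there is one more tool, called after ">>>" in YAML: its name, and indented under it one key for each argument. step_arm: Moves the arm, as the interface text tells. Shift numbers are shares of 0.05 m and turn numbers shares of 4 degrees, none past 1 either way. Its arguments: {"type":"object","properties":{"targets":{"type":"array"}},"required":["targets"]}

```bash
mkdir -p pics
cat > h.py <<'E'
import numpy as np, cv2
from workcell import readout, get_image, ctrl
def ray(im,u,v):
    K=np.array(im["intrinsics"]);k=im["k1"];E=np.array(im["extrinsics"])
    d=np.array([(u-K[0,2])/K[0,0],(v-K[1,2])/K[1,1]]);s=d.copy()
    for _ in range(20): s=d/(1+k*(s@s))
    R=E[:3,:3];o=-R.T@E[:3,3];r=R.T@np.array([s[0],s[1],1]);return o,r/np.linalg.norm(r)
def plane(im,u,v,z):
    o,r=ray(im,u,v);return o+r*(z-o[2])/r[2]
def proj(im,p):
    K=np.array(im["intrinsics"]);E=np.array(im["extrinsics"]);c=E[:3,:3]@np.array(p,float)+E[:3,3]
    s=c[:2]/c[2];s=s*(1+im["k1"]*(s@s));return K[0,0]*s[0]+K[0,2],K[1,1]*s[1]+K[1,2]
def tri(a,pa,b,pb):
    o1,r1=ray(a,*pa);o2,r2=ray(b,*pb)
    t=np.linalg.lstsq(np.array([r1,-r2]).T,o2-o1,rcond=None)[0]
    A=o1+r1*t[0];B=o2+r2*t[1];return (A+B)/2,np.linalg.norm(A-B)
E
python3 - <<'E'
from h import *
import pickle
ims={n:get_image(n) for n in("scene","top")}
pickle.dump(ims,open("i0.pkl","wb"))
for n,i in ims.items():
    cv2.imwrite(f"pics/{n}0.png",cv2.resize(np.array(i["pixels"])[:,:,::-1],(800,600),interpolation=cv2.INTER_CUBIC))
    E=np.array(i["extrinsics"]);print(n,-E[:3,:3].T@E[:3,3],E[2,:3],i["k1"],i["intrinsics"])
print(readout.get_obs())
E
```

```text
scene [1012.30312324  318.22720922  731.89472271] [-0.54519485 -0.40279557 -0.7351995 ] 0.032139598187123954 [[350.6517393    0.         254.98807013]
 [  0.         350.6517393  195.9245669 ]
 [  0.           0.           1.        ]]
top [ 397.40975237   20.48375681 1121.17897403] [ 0.18867075 -0.03802062 -0.98130412] -0.1929801890499184 [[500.0020241    0.         241.2027708 ]
 [  0.         500.0020241  194.61300926]
 [  0.           0.           1.        ]]
{'t': 0.1, 'qpos': array([-1.22500663e+00,  4.23760983e-01,  1.63059032e+00, -1.18573126e-05,
        1.08860150e+00, -1.90082339e-02]), 'qvel': array([-1.45703112e-03, -1.99779064e-03, -2.28079527e-03, -6.61118596e-05,
        8.08210372e-04,  1.45449795e-03]), 'joint_torque': array([-1.46349107e-04, -5.45614564e+01, -2.74323303e+01,  6.44870661e-02,
        1.87869061e-02, -9.64651633e-06]), 'ee_pos': array([ 222.91017268, -583.63483286,  403.99054827]), 'orientation': array([-3.08815828e+00, -5.69616548e-01,  3.63655745e-04]), 'ft_force': array([0.23419157, 0.44427005, 0.74988534]), 'moment': array([-0.01673168,  0.00556084, -0.00407092]), 'grasp_force': 0.0, 'width': 88.14243134740602}
```

View pics/scene0.png

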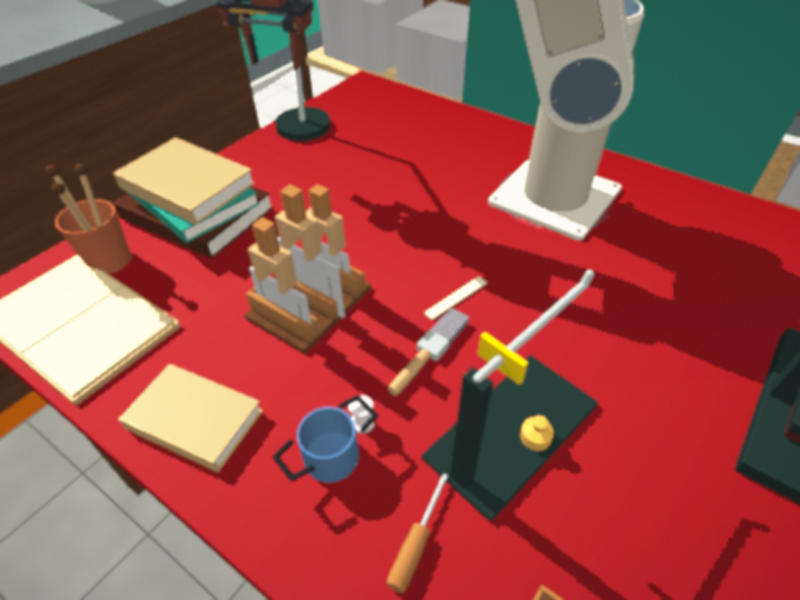

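View pics/top0.png

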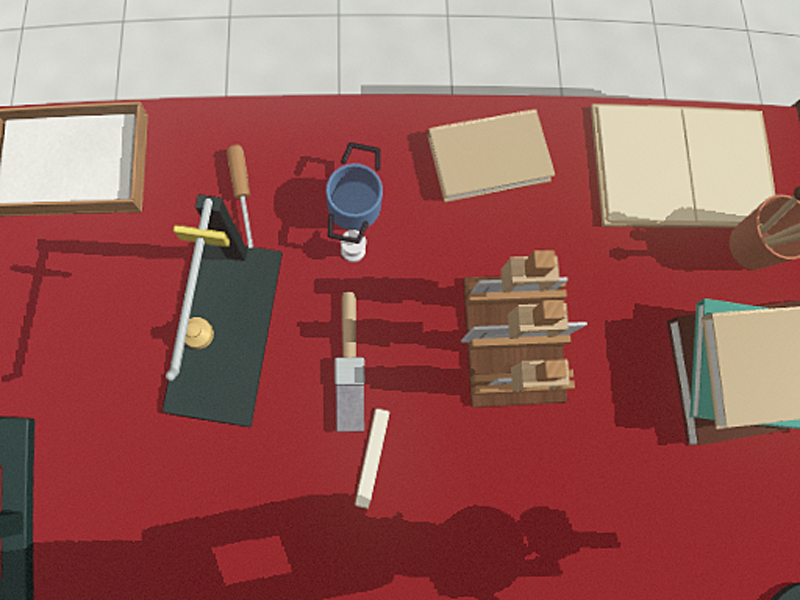

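The scene view shows the three grips in the rack at about (263,230), (292,190) and (319,190). The top view shows their tops at (545,262), (548,312) and (551,368). The prong runs from its tip at (172,375) to the post at (207,203), with the yellow buffer at (200,236). I'll zoom in to measure these.

Run:
```python
import pickle,cv2,numpy as np
I=pickle.load(open("i0.pkl","rb"))
def crop(n,x,y,w,h,W,H):
    return cv2.resize(np.array(I[n]["pixels"])[y:y+h,x:x+w,::-1],(W,H),interpolation=cv2.INTER_CUBIC)
# rack: top crop 80x110 ->400x550 (x5); scene crop 80x110
a=np.hstack([crop("top",294,155,80,110,400,550),crop("scene",155,115,80,110,400,550)])
b=np.hstack([crop("top",100,120,80,120,400,600),crop("scene",300,165,80,120,400,600)])
cv2.imwrite("pics/rack.png",a);cv2.imwrite("pics/hook.png",b)
```

```text
(no output)
```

View pics/rack.png

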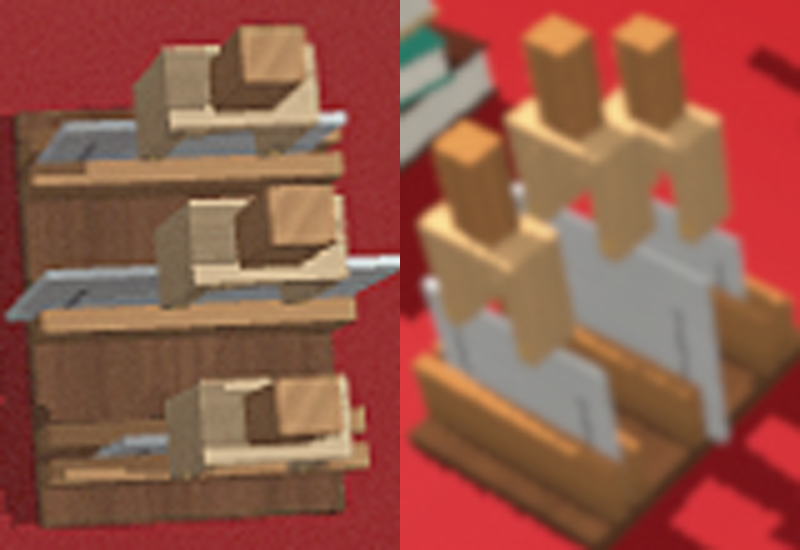

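View pics/hook.png

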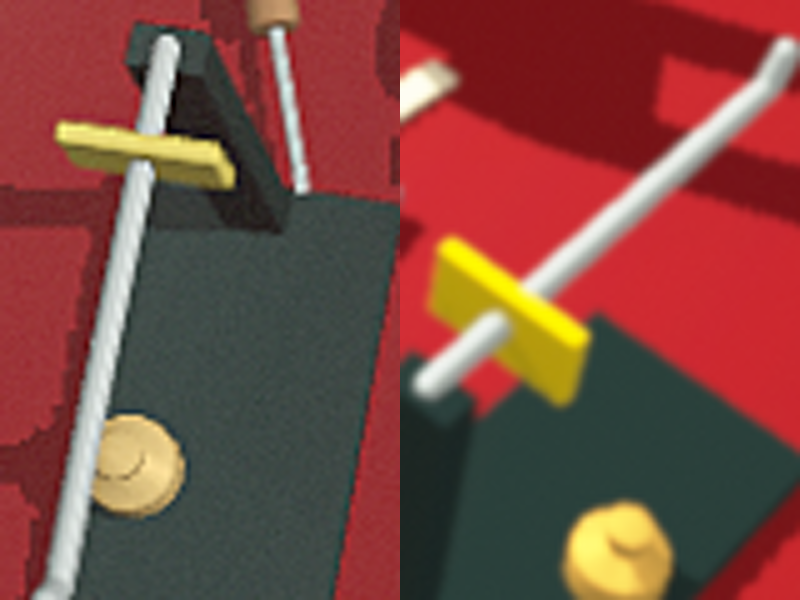

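The zoom confirms that the middle rack template is the widest, so it's the large one. The top-face centres in the crop are (272,54), (302,215) and (311,405). The prong runs from the buffer at (142,165) to the bend near (60,575).

Run:
```python
from h import *
import pickle
I=pickle.load(open("i0.pkl","rb"));T,S=I["top"],I["scene"]
t=lambda x,y,o:((x+.5)/5-.5+o[0],(y+.5)/5-.5+o[1])
rt,rs,ht,hs=(294,155),(155,115),(100,120),(300,165)
for n,a,b,z in(("far",(272,54),(467,144),0),("mid",(302,215),(561,35),0),("near",(311,405),(646,34),0)):
    pa=t(*a,rt);pb=t(b[0]-400,b[1],rs);p,e=tri(T,pa,S,pb)
    print(n,p.round(1),e.round(1),[ (plane(T,*pa,z)[:2].round(1),plane(S,*pb,z)[:2].round(1)) for z in(250,230,210)])
# grip block top edge directions
for n,cs,z in(("far",[(248,27),(300,30),(304,80),(241,80)],230),("mid",[(274,187),(328,187),(335,243),(268,243)],250),("near",[(283,375),(345,377),(342,433),(275,432)],210)):
    print(n,[plane(T,*t(*c,rt),z)[:2].round(1) for c in cs])
# slots yaw: rack rails top z=52 , rack base
for n,a,b in (("rail far",(32,180),(343,175)),("rail mid",(40,330),(355,318)),("rail near",(45,478),(368,463))):
    A=plane(T,*t(*a,rt),52);B=plane(T,*t(*b,rt),52);print(n,A[:2].round(1),B[:2].round(1),np.degrees(np.arctan2(*(A-B)[:2])))
# prong
tp=[plane(T,*t(*a,ht),250) for a in((142,165),(118,280),(90,425),(62,560))]
sp=[plane(S,*t(a[0]-400,a[1],hs),250) for a in((535,290),(600,232),(680,163),(745,107))]
for n,p in(("T",tp),("S",sp)):
    d=p[3]-p[0];print(n,[q[:2].round(1) for q in p],np.degrees(np.arctan2(-d[1],-d[0])))
print("tip",tri(T,t(50,597,ht),S,t(388,45,hs)))
print("post end",plane(T,*t(168,40,ht),253)[:2],plane(S,*t(22,382,hs),253)[:2])
print("buffer top corners T z266",[plane(T,*t(*a,ht),266)[:2].round(1) for a in((58,124),(58,146),(225,163),(233,187))],
 "S",[plane(S,*t(a[0]-400,a[1],hs),266)[:2].round(1) for a in((452,236),(590,338),(572,350))])
```

```text
far [ 622.  -215.2  226.8] 1.3 [(array([ 616.6, -209.7]), array([ 639.7, -190.1])), (array([ 621.6, -215. ]), array([ 624.2, -211.2])), (array([ 626.6, -220.2]), array([ 608.8, -232.3]))]
mid [ 556.  -216.2  248. ] 3.0 [(array([ 556.6, -217. ]), array([ 557.5, -212.4])), (array([ 560.3, -222.4]), array([ 538.7, -234.4])), (array([ 563.9, -227.9]), array([ 519.8, -256.4]))]
near [ 491.5 -226.8  206.9] 2.4 [(array([ 487.7, -216.1]), array([ 533.9, -180.9])), (array([ 489.8, -221.6]), array([ 514.1, -201.6])), (array([ 491.8, -227. ]), array([ 494.2, -222.3]))]
far [array([ 632.1, -206.4]), array([ 630.8, -226.4]), array([ 611.5, -226.6]), array([ 611.7, -202.4])]
mid [array([ 567. , -207.2]), array([ 566.8, -227.3]), array([ 546.2, -228.6]), array([ 546.6, -203.7])]
near [array([ 503.3, -216.9]), array([ 502. , -240.7]), array([ 481.1, -238.3]), array([ 482.1, -212.7])]
rail far [ 610.2 -150.4] [ 610.6 -290.9] -0.18790444911829465
rail mid [ 543.6 -151.1] [ 546.2 -292.2] -1.0576192674527958
rail near [ 479.2 -150.8] [ 482.1 -294.2] -1.1364614844098588
T [array([645.2, 190.3]), array([602.6, 197.8]), array([549.9, 206.6]), array([501.8, 215.5])] -9.987549333283672
S [array([633.3, 192.7]), array([596.3, 198.9]), array([548.8, 207.6]), array([507.8, 215.1])] -10.112369881526634
tip (array([486.45085125, 217.05871784, 267.27415036]), np.float64(2.948437989290822))
post end [691.64390517 181.61615706] [691.95976619 181.60428077]
buffer top corners T z266 [array([656.5, 218.1]), array([648.3, 217.8]), array([640.9, 157.4]), array([632. , 154.3])] S [array([641.5, 162.3]), array([653.2, 221. ]), array([661. , 218.5])]
```

>>> step_arm:
  targets:
    - [[0.667,0.737,0.2,0,0,-0.5,1],[0.667,0.737,0.2,0,0,-0.5,1],[0.667,0.737,0.2,0,0,-0.5,1],[0.667,0.737,0.2,0,0,-0.5,1],[0.667,0.737,0.2,0,0,-0.5,1]]

```text
t: 0.72
ee_pos: [390.5, -398.2, 454.7]
orientation: [-3.127, -0.296, 0.0]
ft_force: [0.5, -0.8, 0.8]
width: 88.1
grasp_force: 0.0
```

>>> step_arm:
  targets:
    - [[0.667,0.737,0,0,0,-0.5,1],[0.667,0.737,0,0,0,-0.5,1],[0.667,0.737,0,0,0,-0.5,1],[0.667,0.737,0,0,0,-0.5,1],[0.667,0.737,0,0,0,-0.5,1]]

```text
t: 1.35
ee_pos: [557.3, -213.9, 454.4]
orientation: [-3.141, -0.023, 0.001]
ft_force: [0.5, -1.2, 0.8]
width: 87.6
grasp_force: 0.0
```

>>> step_arm:
  targets:
    - [[0,0,0,0,0,0,1],[0,0,0,0,0,0,1],[0,0,0,0,0,0,1],[0,0,0,0,0,0,1],[0,0,0,0,0,0,1]]

```text
t: 1.98
ee_pos: [556.1, -216.0, 454.8]
orientation: [3.141, 0.023, 0.0]
ft_force: [0.0, -0.1, -0.2]
width: 88.1
grasp_force: 0.0
```

>>> step_arm:
  targets:
    - [[0,0,-0.45,0,0,0,1],[0,0,-0.45,0,0,0,1],[0,0,-0.43,0,0,0,1],[0,0,0,0,0,0,1],[0,0,0,0,0,0,0]]

```text
t: 2.6
ee_pos: [556.7, -215.6, 389.0]
orientation: [3.141, 0.024, 0.001]
ft_force: [0.1, -0.3, -0.8]
width: 81.1
grasp_force: 0.0
```

>>> step_arm:
  targets:
    - [[0,0,0,0,0,0,0],[0,0,0,0,0,0,0],[0,0,0,0,0,0,0],[0,0,0,0,0,0,0],[0,0,0,0,0,0,0]]

```text
t: 3.22
ee_pos: [556.5, -215.3, 388.2]
orientation: [-3.141, -0.025, 0.0]
ft_force: [0.7, 0.5, -0.6]
width: 31.1
grasp_force: 0.0
```

>>> step_arm:
  targets:
    - [[0,0,0,0,0,0,0],[0,0,0,0,0,0,0],[0,0,0.2,0,0,0,0],[0,0,0.4,0,0,0,0],[0,0,0.4,0,0,0,0]]

```text
t: 3.85
ee_pos: [556.3, -215.3, 439.0]
orientation: [-3.141, -0.025, 0.002]
ft_force: [0.5, -0.3, -2.3]
width: 25.8
grasp_force: 30.0
```

>>> step_arm:
  targets:
    - [[0,0,0.4,0,0,0,0],[0,0,0.4,0,0,0,0],[0,0,0.2,0,0,0,0],[0,0,0,0,0,0,0],[0,0,0,0,0,0,0]]

```text
t: 4.47
ee_pos: [556.2, -215.3, 487.3]
orientation: [-3.141, -0.025, 0.002]
ft_force: [-0.1, -0.2, -1.8]
width: 26.0
grasp_force: 30.0
```

>>> step_arm:
  targets:
    - [[0,0.6,0,0,0,0,0],[0,1.0,0,0,0,0,0],[0,1.0,0,0,0,0,0],[0,1.0,0,0,0,0,0],[-0.377,0.87,0,0,0,-0.453,0]]

```text
t: 5.1
ee_pos: [537.8, 9.9, 487.2]
orientation: [-3.141, 0.025, 0.002]
ft_force: [0.4, 0.5, -2.4]
width: 26.0
grasp_force: 30.0
```

>>> step_arm:
  targets:
    - [[-0.377,0.87,0,0,0,-0.453,0],[-0.377,0.87,0,0,0,-0.453,0],[-0.377,0.87,0,0,0,-0.453,0],[-0.377,0.87,0,0,0,-0.453,0],[-0.377,0.87,0,0,0,-0.453,0]]

```text
t: 5.72
ee_pos: [442.4, 226.9, 487.4]
orientation: [3.129, -0.275, -0.002]
ft_force: [0.7, -0.0, -3.3]
width: 25.6
grasp_force: 30.0
```

>>> step_arm:
  targets:
    - [[0,0,0,0,0,0,0],[0,0,0,0,0,0,0],[0,0,0,0,0,0,0],[0,0,0,0,0,0,0],[0,0,0,0,0,0,0]]

```text
t: 6.35
ee_pos: [443.7, 225.1, 488.2]
orientation: [3.13, -0.275, 0.0]
ft_force: [-0.3, -1.7, -3.1]
width: 25.8
grasp_force: 30.0
```

Run:
```python
from h import *
T=get_image("top");S=get_image("scene");o=readout.get_obs();p=o["ee_pos"];print(o["t"],p,o["orientation"],o["ft_force"])
print("u,n",p[0]*.98481-p[1]*.17365,p[0]*.17365+p[1]*.98481)
g=p-[0,0,165]
for im in(T,S): print([np.round(proj(im,g-[0,0,d])) for d in(-27,0,37)])
import pickle;pickle.dump({"top":T,"scene":S},open("i1.pkl","wb"))
cr=lambda im,x,y:cv2.resize(np.array(im["pixels"])[y:y+150,x:x+100,::-1],(400,600),interpolation=cv2.INTER_CUBIC)
cv2.imwrite("pics/approach.png",np.hstack([cr(T,70,110),cr(S,310,110)]))
```

```text
6.45 [443.57002008 225.28758379 488.19013151] [-3.12957534e+00  2.74138804e-01 -6.01453396e-05] [ 0.60738603  0.11865482 -4.04436786]
u,n 397.71100255224883 298.89139937473607
[array([ 91., 261.]), array([ 95., 262.]), array([101., 264.])]
[array([402., 128.]), array([398., 140.]), array([392., 156.])]
```

View pics/approach.png

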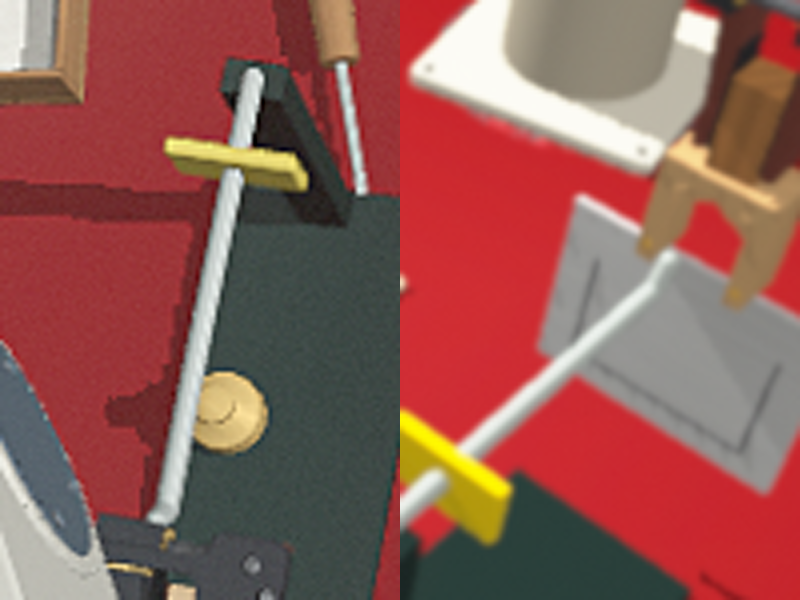

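The prong tip at (665,258) in the right half lines up with the middle of the eye, so I'll thread it on.

>>> step_arm:
  targets:
    - [[0.49,-0.08,0,0,0,0,0],[0.59,-0.1,0,0,0,0,0],[0.59,-0.1,0,0,0,0,0],[0.59,-0.1,0,0,0,0,0],[0.4,-0.07,0,0,0,0,0]]

```text
t: 7.08
ee_pos: [577.7, 202.7, 487.9]
orientation: [3.13, -0.274, 0.0]
ft_force: [0.0, 0.4, -3.0]
width: 26.0
grasp_force: 30.0
```

>>> step_arm:
  targets:
    - [[0,0,-0.15,0,0,0,0],[0,0,-0.15,0,0,0,0],[0,0,-0.12,0,0,0,0],[0,0,-0.06,0,0,0,0],[0,0,0,0,0,0,0]]

```text
t: 7.7
ee_pos: [576.1, 203.3, 464.0]
orientation: [3.13, -0.272, -0.0]
ft_force: [0.0, 0.1, -2.7]
width: 25.9
grasp_force: 30.0
```

>>> step_arm:
  targets:
    - [[0,0,-0.04,0,0,0,0],[0,0,-0.04,0,0,0,0],[0,0,-0.02,0,0,0,0],[0,0,0,0,0,0,0],[0,0,0,0,0,0,0]]

```text
t: 8.32
ee_pos: [576.4, 203.1, 459.2]
orientation: [-3.13, 0.273, -0.0]
ft_force: [-0.1, 0.1, -2.9]
width: 25.8
grasp_force: 30.0
```

>>> step_arm:
  targets:
    - [[0,0,-0.01,0,0,0,0],[0,0,-0.01,0,0,0,0],[0,0,0,0,0,0,0],[0,0,0,0,0,0,0],[0,0,0,0,0,0,0]]

```text
t: 8.95
ee_pos: [576.4, 203.1, 458.5]
orientation: [-3.13, 0.273, -0.001]
ft_force: [-1.2, -2.0, 1.9]
width: 25.9
grasp_force: 30.0
```

>>> step_arm:
  targets:
    - [[0.2,-0.05,0.01,0,0,0,0],[0.2,-0.035,0,0,0,0,0],[0.2,-0.035,0,0,0,0,0],[0.1,-0.017,0,0,0,0,0],[0,0,0,0,0,0,0]]

```text
t: 9.57
ee_pos: [611.8, 196.2, 458.3]
orientation: [3.13, -0.274, -0.001]
ft_force: [0.5, 0.5, -3.3]
width: 25.7
grasp_force: 30.0
```

```bash
cat > s.py <<'E'
from h import *
o=readout.get_obs();p=o["ee_pos"];f=o["ft_force"]
print("u %.1f n %.1f z %.1f | Fu %.1f Fn %.1f Fz %.1f"%(p[0]*.98481-p[1]*.17365,p[0]*.17365+p[1]*.98481,p[2],f[0]*.98481-f[1]*.17365,f[0]*.17365+f[1]*.98481,f[2]))
E
python3 s.py
```

```text
u 568.4 n 299.4 z 458.3 | Fu 0.4 Fn 0.6 Fz -3.3
```

>>> step_arm:
  targets:
    - [[0.04,-0.007,0,0,0,0,0],[0.04,-0.007,0,0,0,0,0],[0.04,-0.007,0,0,0,0,0],[0.02,-0.003,0,0,0,0,0],[0,0,0,0,0,0,0]]

```text
t: 10.2
ee_pos: [618.4, 195.1, 458.7]
orientation: [3.13, -0.273, 0.0]
ft_force: [0.1, 0.7, -2.7]
width: 25.2
grasp_force: 30.0
```

>>> step_arm:
  targets:
    - [[0.02,-0.003,0,0,0,0,0],[0.02,-0.003,0,0,0,0,0],[0.02,-0.003,0,0,0,0,0],[0,0,0,0,0,0,0],[0,0,0,0,0,0,0]]

```text
t: 10.82
ee_pos: [621.4, 194.6, 458.6]
orientation: [3.13, -0.273, -0.0]
ft_force: [0.9, 0.5, -3.4]
width: 25.8
grasp_force: 30.0
```

```bash
python3 s.py
```

```text
u 578.1 n 299.6 z 458.6 | Fu 0.8 Fn 0.6 Fz -3.4
```

>>> step_arm:
  targets:
    - [[0.02,-0.0035,0,0,0,0,0],[0.02,-0.0035,0,0,0,0,0],[0.02,-0.0035,0,0,0,0,0],[0,0,0,0,0,0,0],[0,0,0,0,0,0,0]]

```text
t: 11.45
ee_pos: [624.4, 194.1, 458.6]
orientation: [3.13, -0.273, -0.0]
ft_force: [-0.6, -0.6, -2.4]
width: 25.8
grasp_force: 30.0
```

```bash
python3 s.py
```

```text
u 581.2 n 299.6 z 458.6 | Fu -0.5 Fn -0.7 Fz -2.4
```

>>> step_arm:
  targets:
    - [[0.02,-0.0035,0,0,0,0,0],[0.01,-0.0017,0,0,0,0,0],[0.01,-0.0017,0,0,0,0,0],[0,0,0,0,0,0,0],[0,0,0,0,0,0,0]]

```text
t: 12.08
ee_pos: [626.4, 193.8, 458.7]
orientation: [-3.13, 0.273, -0.0]
ft_force: [-0.2, 0.3, -3.0]
width: 26.2
grasp_force: 30.0
```

```bash
python3 s.py
```

```text
u 583.2 n 299.6 z 458.7 | Fu -0.3 Fn 0.3 Fz -3.0
```

>>> step_arm:
  targets:
    - [[0.02,-0.0035,0,0,0,0,0],[0.01,-0.0017,0,0,0,0,0],[0.01,-0.0017,0,0,0,0,0],[0,0,0,0,0,0,0],[0,0,0,0,0,0,0]]

```text
t: 12.7
ee_pos: [628.4, 193.4, 458.7]
orientation: [-3.13, 0.273, -0.0]
ft_force: [-0.5, -1.0, -3.4]
width: 26.1
grasp_force: 30.0
```

```bash
python3 s.py
```

```text
u 585.3 n 299.6 z 458.7 | Fu -0.3 Fn -1.0 Fz -3.4
```

>>> step_arm:
  targets:
    - [[0.02,-0.0035,0,0,0,0,0],[0.01,-0.0017,0,0,0,0,0],[0.01,-0.0017,0,0,0,0,0],[0,0,0,0,0,0,0],[0,0,0,0,0,0,0]]

```text
t: 13.32
ee_pos: [630.2, 193.1, 458.6]
orientation: [3.13, -0.273, -0.001]
ft_force: [-2.6, 0.5, -2.3]
width: 25.9
grasp_force: 30.0
```

```bash
python3 s.py
```

```text
u 587.1 n 299.6 z 458.6 | Fu -2.6 Fn 0.1 Fz -2.3
```

>>> step_arm:
  targets:
    - [[0.02,-0.0035,0,0,0,0,0],[0.02,-0.0035,0,0,0,0,0],[0,0,0,0,0,0,0],[0,0,0,0,0,0,0],[0,0,0,0,0,0,0]]

```text
t: 13.95
ee_pos: [631.8, 192.9, 458.7]
orientation: [3.13, -0.273, -0.004]
ft_force: [-6.7, 0.5, 0.5]
width: 25.6
grasp_force: 30.0
```

```bash
python3 s.py
```

```text
u 588.7 n 299.7 z 458.7 | Fu -6.6 Fn -0.7 Fz 0.5
```

>>> step_arm:
  targets:
    - [[0.02,-0.0035,0,0,0,0,0],[0,0,0,0,0,0,0],[0,0,0,0,0,0,0],[0,0,0,0,0,0,0],[0,0,0,0,0,0,0]]

```text
t: 14.58
ee_pos: [632.5, 192.8, 458.7]
orientation: [3.13, -0.273, -0.005]
ft_force: [-8.7, 0.6, 2.0]
width: 26.0
grasp_force: 30.0
```

```bash
python3 s.py
```

```text
u 589.4 n 299.7 z 458.7 | Fu -8.6 Fn -0.9 Fz 2.0
```

>>> step_arm:
  targets:
    - [[-0.03,0.005,0,0,0,0,0],[-0.03,0.005,0,0,0,0,0],[0,0,0,0,0,0,0],[0,0,0,0,0,0,0],[0,0,0,0,0,0,0]]

```text
t: 15.2
ee_pos: [630.4, 193.1, 458.6]
orientation: [-3.13, 0.273, 0.0]
ft_force: [-3.9, -0.1, -1.2]
width: 25.9
grasp_force: 30.0
```

```bash
python3 s.py
```

```text
u 587.3 n 299.6 z 458.6 | Fu -3.8 Fn -0.8 Fz -1.2
```

>>> step_arm:
  targets:
    - [[-0.02,0.0035,0,0,0,0,0],[0,0,0,0,0,0,0],[0,0,0,0,0,0,0.7],[0,0,0,0,0,0,0.7],[0,0,0,0,0,0,0.7]]

```text
t: 15.82
ee_pos: [629.6, 193.2, 459.1]
orientation: [-3.129, 0.273, -0.001]
ft_force: [1.1, 0.2, -0.5]
width: 52.5
grasp_force: 0.0
```

>>> step_arm:
  targets:
    - [[0,0,0,0,0,0,0.7],[0,0,0,0,0,0,0.7],[0,0,0.5,0,0,0,0.7],[0,0,0.7,0,0,0,0.7],[0,0,0.5,0,0,0,0.7]]

```text
t: 16.45
ee_pos: [629.4, 193.3, 545.3]
orientation: [-3.129, 0.273, -0.002]
ft_force: [0.0, -0.7, 0.7]
width: 61.6
grasp_force: 0.0
```

```bash
python3 s.py
python3 - <<'E'
from h import *
S=get_image("scene");T=get_image("top");cr=lambda im,x,y:cv2.resize(np.array(im["pixels"])[y:y+150,x:x+100,::-1],(400,600),interpolation=cv2.INTER_CUBIC)
cv2.imwrite("pics/large.png",np.hstack([cr(T,70,90),cr(S,290,140)]))
E
```

```text
u 586.3 n 299.6 z 545.3 | Fu 0.1 Fn -0.7 Fz 0.7
```

View pics/large.png

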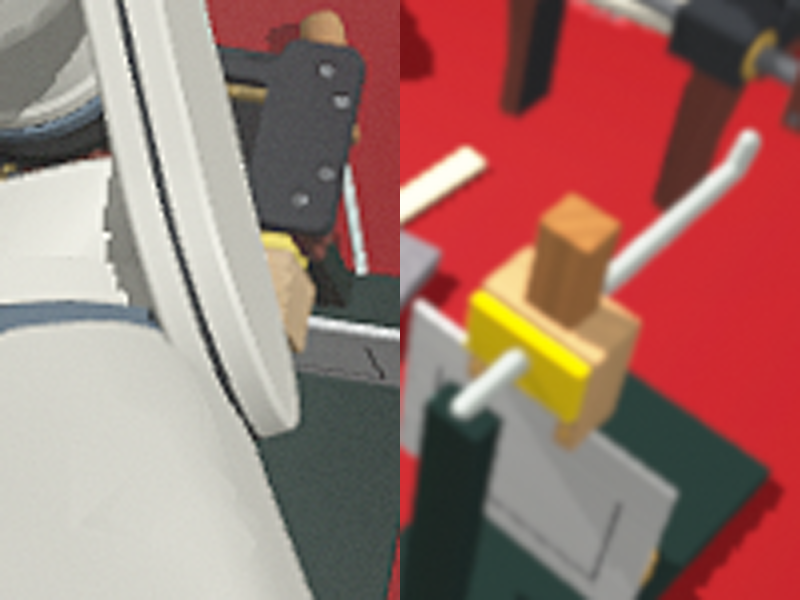

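Large now hangs square against the buffer, with its grip top at (580,220). Next is the medium.

>>> step_arm:
  targets:
    - [[-0.016,-0.6,0,0,0,0.27,0.7],[-0.016,-0.9,0,0,0,0.27,0.7],[-0.016,-0.9,0,0,0,0.27,0.7],[-0.016,-0.9,-0.1,0,0,0.27,0.7],[-0.016,-0.9,-0.3,0,0,0.27,0.7]]

```text
t: 17.18
ee_pos: [625.2, -18.1, 522.8]
orientation: [3.139, -0.124, 0.0]
ft_force: [0.0, 0.5, -0.4]
width: 61.2
grasp_force: 0.0
```

>>> step_arm:
  targets:
    - [[-0.016,-0.9,-0.3,0,0,0.27,0.7],[-0.016,-0.9,-0.3,0,0,0.27,0.7],[-0.016,-0.9,-0.4,0,0,0.27,0.7],[-0.016,-0.9,-0.4,0,0,0.27,0.7],[-0.01,-0.36,-0.4,0,0,0.29,0.7]]

```text
t: 17.8
ee_pos: [621.0, -217.1, 431.4]
orientation: [-3.141, -0.023, 0.002]
ft_force: [0.7, 0.3, -0.0]
width: 61.0
grasp_force: 0.0
```

>>> step_arm:
  targets:
    - [[0,0,0,0,0,0,0.7],[0,0,0,0,0,0,0.7],[0,0,0,0,0,0,0.7],[0,0,0,0,0,0,0.7],[0,0,0,0,0,0,0.7]]

```text
t: 18.42
ee_pos: [621.8, -214.2, 434.2]
orientation: [3.141, 0.026, 0.001]
ft_force: [0.2, -0.7, 0.4]
width: 61.6
grasp_force: 0.0
```

Down 66 mm, close, then lift about 120 mm.

>>> step_arm:
  targets:
    - [[0,0,-0.5,0,0,0,0.7],[0,0,-0.5,0,0,0,0.7],[0,0,-0.32,0,0,0,0.7],[0,0,0,0,0,0,0.7],[0,0,0,0,0,0,0]]

```text
t: 19.05
ee_pos: [622.1, -214.9, 368.6]
orientation: [3.141, 0.025, 0.002]
ft_force: [-1.0, -0.5, -0.6]
width: 54.6
grasp_force: 0.0
```

>>> step_arm:
  targets:
    - [[0,0,0,0,0,0,0],[0,0,0,0,0,0,0],[0,0,0,0,0,0,0],[0,0,0,0,0,0,0],[0,0,0,0,0,0,0]]

```text
t: 19.68
ee_pos: [621.8, -214.9, 368.0]
orientation: [3.141, 0.025, 0.001]
ft_force: [-0.0, -0.9, 2.0]
width: 25.9
grasp_force: 30.0
```

>>> step_arm:
  targets:
    - [[0,0,0.2,0,0,0,0],[0,0,0.5,0,0,0,0],[0,0,0.6,0,0,0,0],[0,0,0.6,0,0,0,0],[0,0,0.5,0,0,0,0]]

```text
t: 20.3
ee_pos: [621.4, -214.6, 489.0]
orientation: [-3.141, -0.025, 0.001]
ft_force: [0.2, 0.2, -2.5]
width: 25.6
grasp_force: 30.0
```

>>> step_arm:
  targets:
    - [[0,0.6,0,0,0,0,0],[-0.2,1.0,0,0,0,0,0],[-0.5,1.0,0,0,0,0,0],[-0.7,0.89,0,0,0,-0.453,0],[-0.7,0.89,0,0,0,-0.453,0]]

```text
t: 20.92
ee_pos: [515.2, 5.6, 487.6]
orientation: [-3.14, 0.076, 0.002]
ft_force: [0.8, 0.4, -2.8]
width: 26.0
grasp_force: 30.0
```

>>> step_arm:
  targets:
    - [[-0.7,0.89,0,0,0,-0.453,0],[-0.6,0.89,0,0,0,-0.453,0],[-0.16,0.89,0,0,0,-0.453,0],[0,0.89,0,0,0,-0.453,0],[0,0.89,0,0,0,0,0]]

```text
t: 21.55
ee_pos: [443.0, 228.1, 488.1]
orientation: [3.13, -0.273, -0.0]
ft_force: [0.0, -0.2, -2.1]
width: 26.3
grasp_force: 30.0
```

>>> step_arm:
  targets:
    - [[0,0,0,0,0,0,0],[0,0,0,0,0,0,0],[0,0,0,0,0,0,0],[0,0,0,0,0,0,0],[0,0,0,0,0,0,0]]

```text
t: 22.18
ee_pos: [443.8, 226.1, 487.7]
orientation: [3.13, -0.274, 0.0]
ft_force: [-0.7, -0.0, -2.8]
width: 25.6
grasp_force: 30.0
```

```bash
python3 s.py
```

```text
u 397.8 n 299.8 z 487.7 | Fu -0.7 Fn -0.2 Fz -2.8
```

>>> step_arm:
  targets:
    - [[0.49,-0.086,0,0,0,0,0],[0.59,-0.104,0,0,0,0,0],[0.59,-0.104,0,0,0,0,0],[0.59,-0.104,0,0,0,0,0],[0.4,-0.071,0,0,0,0,0]]

```text
t: 22.8
ee_pos: [578.0, 202.6, 487.5]
orientation: [3.13, -0.274, -0.0]
ft_force: [-0.2, 0.2, -2.3]
width: 26.1
grasp_force: 30.0
```

>>> step_arm:
  targets:
    - [[0,0,-0.15,0,0,0,0],[0,0,-0.17,0,0,0,0],[0,0,-0.15,0,0,0,0],[0,0,-0.1,0,0,0,0],[0,0,-0.02,0,0,0,0]]

```text
t: 23.42
ee_pos: [576.3, 203.2, 458.5]
orientation: [3.129, -0.272, -0.001]
ft_force: [-3.2, -2.6, 4.7]
width: 26.0
grasp_force: 30.0
```

```bash
python3 s.py
```

```text
u 532.3 n 300.2 z 458.5 | Fu -2.7 Fn -3.1 Fz 4.7
```

>>> step_arm:
  targets:
    - [[0,-0.012,0.014,0,0,0,0],[0.1,-0.0176,0,0,0,0,0],[0.1,-0.0176,0,0,0,0,0],[0.1,-0.0176,0,0,0,0,0],[0,0,0,0,0,0,0]]

```text
t: 24.05
ee_pos: [592.2, 199.9, 458.7]
orientation: [-3.13, 0.273, 0.0]
ft_force: [-0.2, 0.3, -2.6]
width: 25.9
grasp_force: 30.0
```

```bash
python3 s.py
```

```text
u 548.4 n 299.7 z 458.7 | Fu -0.3 Fn 0.3 Fz -2.6
```

>>> step_arm:
  targets:
    - [[0.04,-0.007,0,0,0,0,0],[0.02,-0.0035,0,0,0,0,0],[0.02,-0.0035,0,0,0,0,0],[0.02,-0.0035,0,0,0,0,0],[0,0,0,0,0,0,0]]

```text
t: 24.68
ee_pos: [596.7, 199.2, 458.9]
orientation: [-3.13, 0.273, -0.0]
ft_force: [0.9, -0.3, -3.1]
width: 25.5
grasp_force: 30.0
```

```bash
python3 s.py
```

```text
u 553.1 n 299.8 z 458.9 | Fu 0.9 Fn -0.2 Fz -3.1
```

>>> step_arm:
  targets:
    - [[0.02,-0.0037,0,0,0,0,0],[0.02,-0.0037,0,0,0,0,0],[0.01,-0.002,0,0,0,0,0],[0,0,0,0,0,0,0],[0,0,0,0,0,0,0]]

```text
t: 25.3
ee_pos: [598.9, 198.8, 458.8]
orientation: [3.13, -0.273, -0.001]
ft_force: [-5.1, 0.4, 0.2]
width: 26.1
grasp_force: 30.0
```

```bash
python3 s.py
```

```text
u 555.3 n 299.8 z 458.8 | Fu -5.1 Fn -0.5 Fz 0.2
```

>>> step_arm:
  targets:
    - [[0.02,-0.0037,0,0,0,0,0],[0.02,-0.0037,0,0,0,0,0],[0,0,0,0,0,0,0],[0,0,0,0,0,0,0],[0,0,0,0,0,0,0]]

```text
t: 25.92
ee_pos: [600.4, 198.5, 458.9]
orientation: [3.13, -0.273, -0.004]
ft_force: [-8.5, 1.4, 2.9]
width: 25.8
grasp_force: 30.0
```

```bash
python3 s.py
```

```text
u 556.8 n 299.8 z 458.9 | Fu -8.6 Fn -0.1 Fz 2.9
```

Held at 8.6 N. Next I'll hold a little longer, back off 4 mm, release and rise.

>>> step_arm:
  targets:
    - [[0,0,0,0,0,0,0],[0,0,0,0,0,0,0],[-0.03,0.0055,0,0,0,0,0],[-0.03,0.0055,0,0,0,0,0],[0,0,0,0,0,0,0]]

```text
t: 26.55
ee_pos: [598.4, 198.8, 458.8]
orientation: [3.13, -0.273, 0.001]
ft_force: [-1.1, 0.1, -2.6]
width: 25.6
grasp_force: 30.0
```

```bash
python3 s.py
```

```text
u 554.7 n 299.7 z 458.8 | Fu -1.1 Fn -0.1 Fz -2.6
```

>>> step_arm:
  targets:
    - [[0,0,0,0,0,0,0.7],[0,0,0,0,0,0,0.7],[0,0,0,0,0,0,0.7],[0,0,0,0,0,0,0.7],[0,0,0.2,0,0,0,0.7]]

```text
t: 27.18
ee_pos: [598.0, 198.8, 468.5]
orientation: [3.129, -0.273, -0.002]
ft_force: [-0.2, 0.6, -0.7]
width: 61.3
grasp_force: 0.0
```

>>> step_arm:
  targets:
    - [[0,0,0.5,0,0,0,0.7],[0,0,0.5,0,0,0,0.7],[0,0,0.5,0,0,0,0.7],[0,0,0,0,0,0,0.7],[0,0,0,0,0,0,0.7]]

```text
t: 27.8
ee_pos: [598.0, 198.8, 543.2]
orientation: [3.129, -0.273, -0.001]
ft_force: [0.5, 1.1, -0.7]
width: 61.8
grasp_force: 0.0
```

>>> step_arm:
  targets:
    - [[-0.213,-0.6,0,0,0,0.272,0.7],[-0.213,-0.9,0,0,0,0.272,0.7],[-0.213,-0.9,0,0,0,0.272,0.7],[-0.213,-0.9,0,0,0,0.272,0.7],[-0.213,-0.9,0,0,0,0.272,0.7]]

```text
t: 28.42
ee_pos: [544.2, -12.4, 542.4]
orientation: [3.139, -0.123, -0.004]
ft_force: [-0.0, -0.1, 0.2]
width: 61.3
grasp_force: 0.0
```

>>> step_arm:
  targets:
    - [[-0.213,-0.9,-0.52,0,0,0.272,0.7],[-0.213,-0.9,-0.52,0,0,0.272,0.7],[-0.213,-0.9,-0.52,0,0,0.272,0.7],[-0.213,-0.9,-0.52,0,0,0.272,0.7],[-0.213,-0.7,-0.45,0,0,0.272,0.7]]

```text
t: 29.05
ee_pos: [490.6, -227.5, 415.1]
orientation: [-3.14, -0.025, 0.004]
ft_force: [-0.8, -0.4, 0.2]
width: 61.4
grasp_force: 0.0
```

>>> step_arm:
  targets:
    - [[0,0,0,0,0,0,0.7],[0,0,0,0,0,0,0.7],[0,0,0,0,0,0,0.7],[0,0,0,0,0,0,0.7],[0,0,0,0,0,0,0.7]]

```text
t: 29.68
ee_pos: [491.9, -225.6, 417.8]
orientation: [3.141, 0.027, 0.001]
ft_force: [-0.3, -0.0, -0.3]
width: 61.5
grasp_force: 0.0
```

Run:
```python
from h import *
S=get_image("scene");T=get_image("top");cr=lambda im,x,y:cv2.resize(np.array(im["pixels"])[y:y+150,x:x+100,::-1],(400,600),interpolation=cv2.INTER_CUBIC)
cv2.imwrite("pics/medium.png",np.hstack([cr(T,70,90),cr(S,290,140)]))
```

```text
(no output)
```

View pics/medium.png

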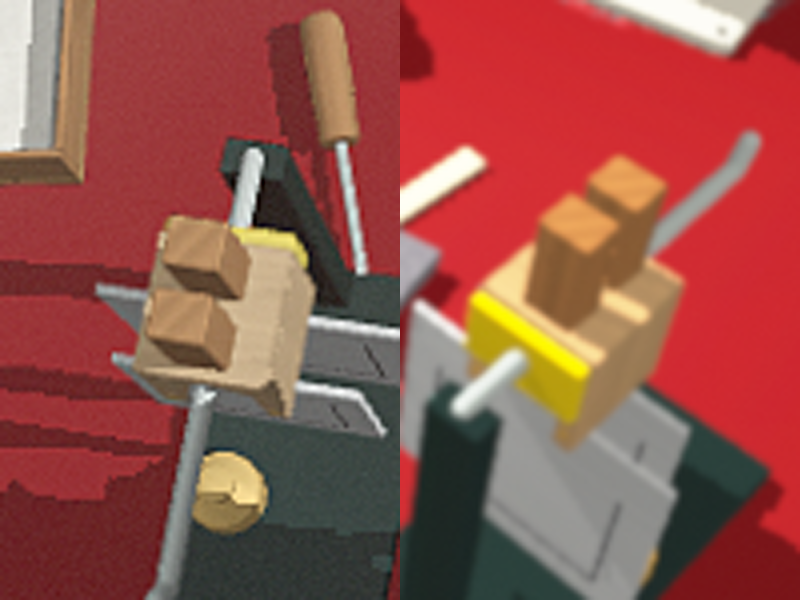

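Both templates hang packed and square on the prong; their grip tops are at (205,245) and (190,320) in the top view. Now the small one: down 69.5 mm, close, then lift 140 mm.

>>> step_arm:
  targets:
    - [[0,-0.012,-0.5,0,0,0,0.7],[0,0,-0.5,0,0,0,0.7],[0,0,-0.38,0,0,0,0.7],[0,0,0,0,0,0,0.7],[0,0,0,0,0,0,0]]

```text
t: 30.4
ee_pos: [492.0, -226.8, 349.1]
orientation: [3.141, 0.025, 0.001]
ft_force: [0.1, 0.3, 0.2]
width: 55.0
grasp_force: 0.0
```

>>> step_arm:
  targets:
    - [[0,0,0,0,0,0,0],[0,0,0,0,0,0,0],[0,0,0,0,0,0,0],[0,0,0,0,0,0,0],[0,0,0,0,0,0,0]]

```text
t: 31.02
ee_pos: [491.8, -226.8, 348.8]
orientation: [3.141, 0.025, 0.001]
ft_force: [-0.4, 0.1, 4.2]
width: 25.9
grasp_force: 30.0
```

>>> step_arm:
  targets:
    - [[0,0,0.2,0,0,0,0],[0,0,0.6,0,0,0,0],[0,0,0.7,0,0,0,0],[0,0,0.7,0,0,0,0],[0,0,0.6,0,0,0,0]]

```text
t: 31.65
ee_pos: [491.4, -226.6, 489.9]
orientation: [3.141, 0.025, -0.0]
ft_force: [1.0, 0.5, -1.2]
width: 25.8
grasp_force: 30.0
```

>>> step_arm:
  targets:
    - [[0,0.65,0,0,0,0,0],[0,1.0,0,0,0,0,0],[0,1.0,0,0,0,0,0],[-0.24,0.914,0,0,0,-0.453,0],[-0.24,0.914,0,0,0,-0.453,0]]

```text
t: 32.28
ee_pos: [466.9, -1.4, 488.5]
orientation: [-3.141, 0.076, 0.001]
ft_force: [-0.7, 0.6, -1.5]
width: 26.0
grasp_force: 30.0
```

>>> step_arm:
  targets:
    - [[-0.24,0.914,0,0,0,-0.453,0],[-0.24,0.914,0,0,0,-0.453,0],[0,0.914,0,0,0,-0.453,0],[0,0.914,0,0,0,-0.453,0],[0,0.914,0,0,0,0,0]]

```text
t: 32.9
ee_pos: [443.2, 227.1, 488.7]
orientation: [3.129, -0.273, -0.0]
ft_force: [0.1, 0.5, -1.8]
width: 25.4
grasp_force: 30.0
```

>>> step_arm:
  targets:
    - [[0,0,0,0,0,0,0],[0,0,0,0,0,0,0],[0,0,0,0,0,0,0],[0,0,0,0,0,0,0],[0,0,0,0,0,0,0]]

```text
t: 33.52
ee_pos: [443.8, 225.1, 488.5]
orientation: [3.13, -0.274, 0.0]
ft_force: [0.6, -0.2, -1.9]
width: 26.0
grasp_force: 30.0
```

```bash
python3 s.py
```

```text
u 398.0 n 298.7 z 488.5 | Fu 0.6 Fn -0.1 Fz -1.9
```

>>> step_arm:
  targets:
    - [[0.4,-0.052,0,0,0,0,0],[0.55,-0.097,0,0,0,0,0],[0.55,-0.097,0,0,0,0,0],[0.4,-0.07,0,0,0,0,0],[0.11,-0.02,0,0,0,0,0]]

```text
t: 34.15
ee_pos: [545.6, 208.4, 487.9]
orientation: [3.129, -0.274, -0.0]
ft_force: [-0.1, -0.4, -2.4]
width: 26.1
grasp_force: 30.0
```

>>> step_arm:
  targets:
    - [[0,0,-0.15,0,0,0,0],[0,0,-0.17,0,0,0,0],[0,0,-0.15,0,0,0,0],[0,0,-0.09,0,0,0,0],[0,0,0,0,0,0,0]]

```text
t: 34.78
ee_pos: [544.0, 209.0, 460.1]
orientation: [3.13, -0.272, -0.001]
ft_force: [-0.5, -0.7, -1.9]
width: 25.9
grasp_force: 30.0
```

```bash
python3 s.py
```

```text
u 499.4 n 300.2 z 460.1 | Fu -0.3 Fn -0.8 Fz -1.9
```

Correct the lateral offset by -0.6 mm, lower a touch, and advance 16 mm.

>>> step_arm:
  targets:
    - [[0,-0.012,-0.01,0,0,0,0],[0.1,-0.0176,0,0,0,0,0],[0.1,-0.0176,0,0,0,0,0],[0.12,-0.021,0,0,0,0,0],[0,0,0,0,0,0,0]]

```text
t: 35.4
ee_pos: [560.7, 205.4, 459.8]
orientation: [-3.13, 0.273, -0.0]
ft_force: [0.3, -0.4, -1.9]
width: 26.2
grasp_force: 30.0
```

```bash
python3 s.py
```

```text
u 516.5 n 299.6 z 459.8 | Fu 0.3 Fn -0.4 Fz -1.9
```

>>> step_arm:
  targets:
    - [[0.04,-0.007,0,0,0,0,0],[0.02,-0.0035,0,0,0,0,0],[0.02,-0.0035,0,0,0,0,0],[0.02,-0.0035,0,0,0,0,0],[0,0,0,0,0,0,0]]

```text
t: 36.02
ee_pos: [565.2, 204.6, 459.9]
orientation: [-3.13, 0.273, 0.0]
ft_force: [-0.3, 0.3, -0.5]
width: 26.0
grasp_force: 30.0
```

```bash
python3 s.py
```

```text
u 521.1 n 299.7 z 459.9 | Fu -0.3 Fn 0.3 Fz -0.5
```

>>> step_arm:
  targets:
    - [[0.02,-0.0037,0,0,0,0,0],[0.02,-0.0037,0,0,0,0,0],[0.02,-0.0037,0,0,0,0,0],[0,0,0,0,0,0,0],[0,0,0,0,0,0,0]]

```text
t: 36.65
ee_pos: [567.5, 204.2, 459.8]
orientation: [3.13, -0.272, -0.004]
ft_force: [-5.6, 0.9, 1.5]
width: 25.9
grasp_force: 30.0
```

```bash
python3 s.py
```

```text
u 523.4 n 299.7 z 459.8 | Fu -5.6 Fn -0.1 Fz 1.5
```

>>> step_arm:
  targets:
    - [[0.02,-0.0037,0,0,0,0,0],[0.02,-0.0037,0,0,0,0,0],[0,0,0,0,0,0,0],[0,0,0,0,0,0,0],[0,0,0,0,0,0,0]]

```text
t: 37.28
ee_pos: [568.8, 204.0, 459.8]
orientation: [3.13, -0.272, -0.008]
ft_force: [-9.9, 0.9, 3.9]
width: 25.8
grasp_force: 30.0
```

```bash
python3 s.py
```

```text
u 524.8 n 299.7 z 459.8 | Fu -9.9 Fn -0.8 Fz 3.9
```

Held at 9.9 N; I'll hold briefly, then back off.

>>> step_arm:
  targets:
    - [[0,0,0,0,0,0,0],[0,0,0,0,0,0,0],[-0.03,0.0055,0,0,0,0,0],[-0.03,0.0055,0,0,0,0,0],[0,0,0,0,0,0,0]]

```text
t: 37.9
ee_pos: [567.0, 204.2, 459.8]
orientation: [3.13, -0.273, -0.001]
ft_force: [-3.1, 0.2, -1.1]
width: 26.1
grasp_force: 30.0
```

```bash
python3 s.py
```

```text
u 523.0 n 299.6 z 459.8 | Fu -3.1 Fn -0.3 Fz -1.1
```

>>> step_arm:
  targets:
    - [[-0.016,0.003,0,0,0,0,0],[0,0,0,0,0,0,0],[0,0,0,0,0,0,0.7],[0,0,0,0,0,0,0.7],[0,0,0,0,0,0,0.7]]

```text
t: 38.52
ee_pos: [566.6, 204.3, 460.1]
orientation: [-3.13, 0.273, -0.001]
ft_force: [0.0, -0.1, 0.1]
width: 52.3
grasp_force: 0.0
```

>>> step_arm:
  targets:
    - [[0,0,0,0,0,0,0.7],[0,0,0.3,0,0,0,0.7],[0,0,0.5,0,0,0,0.7],[0,0,0.5,0,0,0,0.7],[0,0,0.5,0,0,0,0.7]]

```text
t: 39.15
ee_pos: [566.3, 204.4, 552.0]
orientation: [-3.129, 0.272, -0.002]
ft_force: [-0.2, -0.2, 0.8]
width: 61.9
grasp_force: 0.0
```

>>> step_arm:
  targets:
    - [[0,-0.5,0,0,0,0,0.7],[0,-0.9,0,0,0,0,0.7],[0,-0.9,0,0,0,0,0.7],[0,-0.9,0,0,0,0,0.7],[0,-0.9,0,0,0,0,0.7]]

```text
t: 39.78
ee_pos: [566.2, -2.0, 551.2]
orientation: [-3.13, 0.272, -0.003]
ft_force: [-0.0, -0.0, 0.0]
width: 61.4
grasp_force: 0.0
```

>>> step_arm:
  targets:
    - [[0,-0.5,0,0,0,0,0.7],[0,0,0,0,0,0,0.7],[0,0,0,0,0,0,0.7],[0,0,0,0,0,0,0.7],[0,0,0,0,0,0,0.7]]

```text
t: 40.4
ee_pos: [566.4, -24.8, 549.9]
orientation: [-3.13, 0.271, -0.0]
ft_force: [0.5, 0.1, -0.0]
width: 61.3
grasp_force: 0.0
```

Run:
```python
from h import *
S=get_image("scene");T=get_image("top");cr=lambda im,x,y:cv2.resize(np.array(im["pixels"])[y:y+150,x:x+100,::-1],(400,600),interpolation=cv2.INTER_CUBIC)
cv2.imwrite("pics/small.png",np.hstack([cr(T,70,90),cr(S,290,140)]))
```

```text
(no output)
```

View pics/small.png

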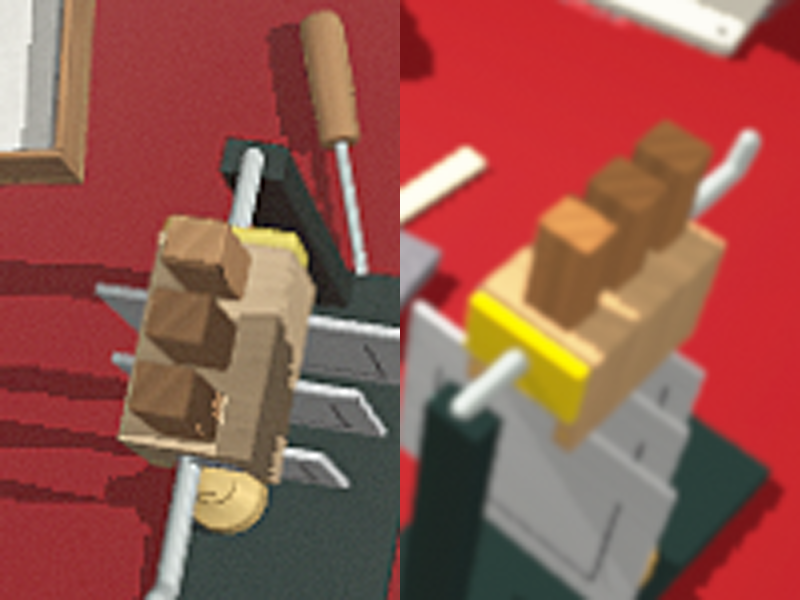

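All three hang square and snug on the prong, with grip tops at (205,250), (190,320) and (175,395), and the arm is clear. Handing in.

```bash
python3 -c "
from h import *
print(ctrl.close_job())"
```

```text
the job is handed in; nothing more can be done
None
```

The large, medium and small templates hang in that order on the prong, packed square against the yellow buffer; measured press forces were about 9, 9 and 10 N, and the job was handed in at about 40 s with no verdict returned.

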